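# Find the lid that screws home on the open jar

### The arm

A 6-joint arm with a two-finger parallel gripper is mounted at the origin on the work surface. World frame = base frame: x ahead of the robot, y to its left, z up, the work surface at z = 0. Lengths are in m, angles in rad, forces in N, time in s.
With the tool pointing down it reaches from about 0.25 to 0.85 m from the base axis. Payload 12.5 kg.
Tool frame: the origin (TCP) lies at the very end of the fingers, on their centre line; the grasp point (between the pads) lies 19 mm behind it; z points along the fingers, y is the line along which they close (so a half turn about z gives the same grasp; the last joint's range is limited). The gripper opens to 93 mm and grips with 3 to 60 N. Pads are 15 mm wide; open, the fingers measure 128 mm over their backs; the gripper's body (75 mm by 188 mm) begins 65 mm behind the grasp point.
Start: joints at [1.262, 0.351, 1.652, -0, 1.139, -0.085], TCP at [0.122, 0.536, 0.219] pointing down, gripper open.
Joint ranges: [-2.75, 2.75], [-0.79, 2.1], [0.01, 2.65], [-1.57, 4.71], [0.07, 3.14], [-2.87, 2.87]. Speed limits (rad/s): [2.22, 2.22, 2.79, 3.14, 3.14, 3.14].

### API

Orientations are given as a unit quaternion [x, y, z, w].
In Python, from workcell import ctrl gives the robot as it stands.
- The arm moves only by the tool apply_moves, never from a script. Its argument "deltas" is a list of rows, each a list of 7 numbers: the turn, a rotation vector about the world's x, y, z in degrees, then the shift along the world's x, y, z in mm, then the finger opening in mm, from 0 to 93. A call has exactly 8 rows; each row shifts and turns the commanded pose from where the row before left it; what a row does not reach is not made up. A row lasts 1/8 s, in which the tool goes at most 62.5 mm and 10.7 degrees, less where a joint would pass 70% of its speed; a pose out of reach is approached as far as the arm can. A call with a gripper value outside its range is refused whole. The fingers move at their own pace and stop on an object; the grip force is fixed at half the most. Time passes only in rows, so rows that do not move let the fingers close, or fill a call up. It gives the time, the measured TCP pose, the force, the opening and the grip force at its end, in the units of the state.
- ctrl.get_state(): the state, without advancing time (a new reading comes with each control period).
- ctrl.camera(name): name is "side" or "top" or "wrist"; returns (picture, depth): 400x640x3 uint8, red, green, blue; 400x640 float32, m along the optical axis (not along the pixel's ray), 0 where there is no reading.
- ctrl.calibration(name): a dict with "vfov" (degrees; the focal length in pixels is half the picture's height over the tangent of half this angle, whatever the lens; pixels are square), "cx", "cy" (the principal point, pixels), "distortion" ([k1, k2, p1, p2, k3] as OpenCV has them; the pictures are not rectified), "T" (4x4, takes a point from camera to world coordinates). Camera axes: x right, y up, looking along -z (the intrinsics and any distortion apply to the point x, -y, -z); pixel columns grow to the right and rows downward; lengths in m; the calibration is good to about 2 mm. A picture is of the moment at which its call begins: read the wrist's pose just before it. calibration takes no time and is no camera call; for the wrist camera it gives the pose at the moment of the call.
- ctrl.hand_in(): hands the job in; it is judged then, once.
The state is a dict: "time_s": time; "q": joint angles; "dq": joint speeds; "joint_torque": joint torques, N m; "tool_pos": TCP position; "tcp_rot": TCP orientation; "force": force on the tool from outside, world axes, zero at the start; "torque": the same for the moment, N m; "gripper_width": finger opening in m; "finger_force": force on a finger pad.
Only numpy, scipy, OpenCV 4.12 (cv2) and the standard library are available. Lean on these libraries where they do the work, as an engineer would, in place of code of your own. Each camera call takes 0.05 s, during which the arm holds its last target. There are 200 camera calls.

### The job

One of the two loose grey lids belongs to the open white jar in the tilted crate; the other is from another make of jar and binds before it is home. Try them on the jar, screw the one that fits clockwise until it is fully home, and drop the other lid in the cardboard carton. Leave the two tins and the bottle on the table where they stand.

Things in the scene. Friction and masses are not known exactly. Their poses are not given: they have to be found in the camera images.
- jar: the only open jar: white plastic, square body 84 mm wide, wedged in the middle cell of the crate's far row so that it can neither turn nor lift. Its axis leans 0.5 rad from vertical, mouth towards the robot. Origin: centre of its underside; z along its axis out of the mouth. Shoulder at z 112 mm, rim at 135 mm, round neck 51 mm across between them; crate walls reach up to z 80 mm
- jar_mouth (a point): centre of the jar's open rim, axes as the jar's. Neighbouring cells are empty or hold short tins below the crate's edge; two jars with their lids on stand diagonally in front, their axes 130 mm away, as high as this one with its lid on
- thread_start (a point): upper end of one of the neck's four thread ridges (58 mm across them), at the jar's +x, 4 mm below the rim; the others start at +y, -x, -y. Each runs down clockwise seen from outside the mouth, 8 mm per quarter turn, to a stop 139 degrees on. Axes as the jar's
- lid_home (a point): where the lid's origin is when it is fully home (z 117 mm of the jar, lower edge 5 mm above the shoulder, closed top on the rim, lugs against the thread's stops). The fitting lid set on and pressed lightly first rests 4 to 12 mm higher (4: its lugs nearly a quarter turn clockwise past the ridge ends), then screws down clockwise by 45 to 139 degrees; regrasping is fine
- stand: fixed blue tube stand with the black crate (190 x 280 mm, 85 mm deep, 2 x 3 cells) tilted 0.5 rad on it. Origin on the table, roughly under the open jar's mouth; x points from the robot's side to the raised side of the crate, z up. Nothing in the crate is loose. Highest point about 230 mm
- lid_1: one of two loose grey plastic screw lids, alike outside: 64 mm across the ribbed skirt, 21 mm tall, 30 g, lying rim down on the table. Origin: centre of the skirt's lower edge; z out of the closed top. Bore 60 mm, 18 mm deep; inside, four level round lugs 3.5 mm thick (middle 4 mm above the lower edge) stand 3.6 mm inwards at the lid's +x, +y, -x, -y
- lid_2: the other lid, outside and in its lugs the same. One of the two (which one is not told, it shows only on screwing) fits. The other has a sealing plug inside its top, too wide for this jar's mouth: it goes over the neck, turns less than a quarter turn and stops 7.5 mm or more too high however it is turned; eased back a little it comes off by pulling along the jar's axis
- lid_1_top (a point): centre of the outer top face of lid_1, 21 mm above its origin
- lid_2_top (a point): centre of the outer top face of lid_2, 21 mm above its origin
- carton: fixed open cardboard carton for rejects, 150 (x) x 200 (y) mm outside, 70 mm high, walls and floor 4 mm; origin: centre of its underside, z up
- tin_big: bystander: standing tin, 100 mm across, 119 mm high, origin at the centre of its underside
- tin_flat: bystander: standing tin, 84 mm across, 63 mm high, origin at the centre of its underside
- oil: bystander: standing green bottle, 72 mm across, 190 mm high, origin at the centre of its underside
There are look-alikes about, which are no part of the job. Of the things that look like the carton, the larger one is meant.

How it is judged:
At the end, for the whole second after the job is handed in: One lid sits fully home on the open jar: its lower edge no more than 1.7 mm above the home height of 117 mm along the jar's axis, square to the axis within 0.07 rad, top outwards. The other lid lies at rest inside the carton, its origin below 60 mm above the carton's underside. Nothing is held (((z of lid_1 in the frame of jar between 0.11 and 0.1187 m and angle between the z axis of lid_1 and the z axis of jar, either way round below 0.07 rad and distance between lid_1 and jar below 0.12 m and angle between lid_1's own z axis and vertical below 0.7 rad and linear speed of lid_2 below 0.02 m/s and z of lid_2 in the frame of carton between -0.005 and 0.06 m and x of lid_2 in the frame of carton between -0.075 and 0.075 m and y of lid_2 in the frame of carton between -0.1 and 0.1 m) or (z of lid_2 in the frame of jar between 0.11 and 0.1187 m and angle between the z axis of lid_2 and the z axis of jar, either way round below 0.07 rad and distance between lid_2 and jar below 0.12 m and angle between lid_2's own z axis and vertical below 0.7 rad and linear speed of lid_1 below 0.02 m/s and z of lid_1 in the frame of carton between -0.005 and 0.06 m and x of lid_1 in the frame of carton between -0.075 and 0.075 m and y of lid_1 in the frame of carton between -0.1 and 0.1 m))); the robot touches nothing.
It fails at once if the big tin is moved more than 30 mm or tipped (distance of tin_big from where it was at the start of the episode above 0.03 m or angle between tin_big's own z axis and vertical above 0.3 rad).
It fails at once if the flat tin is moved more than 30 mm or tipped (distance of tin_flat from where it was at the start of the episode above 0.03 m or angle between tin_flat's own z axis and vertical above 0.3 rad).
It fails at once if the bottle is moved more than 30 mm or tipped (distance of oil from where it was at the start of the episode above 0.03 m or angle between oil's own z axis and vertical above 0.3 rad).
It also fails if it takes over 72 s, if anything falls off the work surface, if the arm or the gripper's body presses on something with over 40 N, if the wrist force passes 120 N, or if a joint passes its speed limit or range.

## Working session

There is one attempt and no reset: what is moved stays moved. The work goes in short steps, Python scripts to look and compute and a tool call to move; the robot and the scene stay as the last step left them, time stands still between calls to the robot, and variables do not carry over. Pictures are saved under pics/ and viewed, at most 10 in all, crops included, and the job is handed in when it is done.

Besides the shell and the picture viewer there is one more tool, called after "Call:" in YAML: its name, and indented under it one key for each argument. apply_moves: Moves the arm, as the interface text tells. Its arguments: {"type":"object","properties":{"deltas":{"type":"array"}},"required":["deltas"]}

```bash
ls; mkdir -p pics; cat > h.py <<'E'
import numpy as np,cv2
from workcell import ctrl
def K(c,shape=(400,640)):
    f=shape[0]/2/np.tan(np.radians(c['vfov'])/2)
    return np.array([[f,0,c['cx']],[0,f,c['cy']],[0,0,1.]]),np.array(c['distortion'],float)
def cloud(name):
    c=ctrl.calibration(name); im,d=ctrl.camera(name)
    k,D=K(c); v,u=np.mgrid[0:400,0:640]
    p=cv2.undistortPoints(np.stack([u,v],-1).reshape(-1,1,2).astype(float),k,D).reshape(400,640,2)
    P=np.stack([p[...,0]*d,-p[...,1]*d,-d],-1)
    T=np.array(c['T']); W=P@T[:3,:3].T+T[:3,3]; W[d==0]=np.nan
    return im,d,W
E
python3 - <<'E'
from h import *
ims=[]
for n in ('top','side'):
    im,d,W=cloud(n); np.savez(f'{n}.npz',im=im,d=d,W=W); cv2.imwrite(f'pics/{n}0.png',im[...,::-1])
    c=ctrl.calibration(n); print(n,c['vfov'],np.round(c['T'],3).tolist())
s=ctrl.get_state(); print(s)
E
```

```text
pics
top 47.26537841366119 [[0.009, 0.989, -0.147, 0.405], [-1.0, 0.012, 0.015, -0.103], [0.017, 0.147, 0.989, 1.526], [0.0, 0.0, 0.0, 1.0]]
side 54.38178039891071 [[-0.872, 0.349, -0.343, 0.272], [-0.489, -0.629, 0.604, 0.493], [-0.005, 0.695, 0.719, 0.874], [0.0, 0.0, 0.0, 1.0]]
{'time_s': 0.1, 'q': array([ 1.26237916e+00,  3.51195862e-01,  1.65234614e+00,  5.96030077e-06,
        1.13912081e+00, -8.45743576e-02]), 'dq': array([ 2.80010522e-04, -2.77536756e-03, -2.48540714e-03, -5.78035418e-04,
        7.91189510e-05, -8.05124882e-06]), 'joint_torque': array([ 2.33858831e-03, -4.98027527e+01, -2.85703325e+01,  7.00743380e-02,
        2.39514647e-02, -1.00205168e-04]), 'tool_pos': array([0.12195318, 0.5359904 , 0.21815317]), 'tcp_rot': array([ 1.11689112e-01,  9.93743053e-01, -5.24253917e-04, -1.07119477e-04]), 'force': array([-0.71280969,  0.43510316,  0.44806212]), 'torque': array([-0.02837999,  0.06625702,  0.03517687]), 'finger_force': 0.0, 'gripper_width': 0.09304464761891003}
```

```bash
python3 -c "print(1)"
```

```text
1
```

View pics/top0.png

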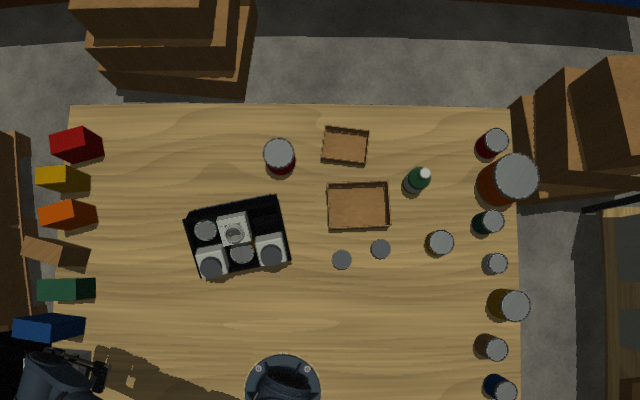

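View pics/side0.png

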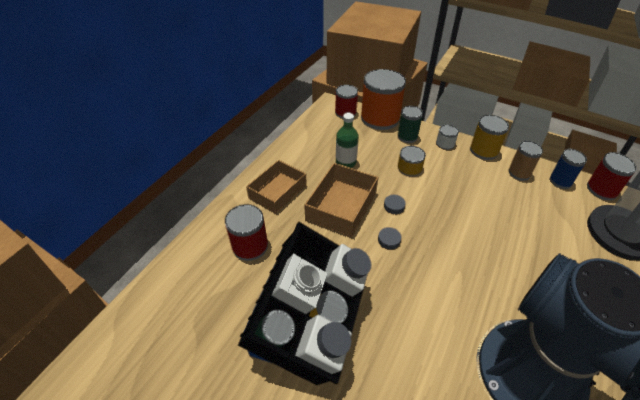

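Top view: the lids are at (342,260) and (380,249), and the open jar is at (234,232). The lids on the jars at (211,265) and (271,253), and the tins at (205,230) and (242,252), are look-alikes. The large carton is at (358,206); the small one at (345,146) is the wrong one. Tin_big is at (279,157), tin_flat at (440,242) and the bottle at (417,181). Next I measure and crop close.

```bash
cat > m.py <<'E'
from h import *
for n in ('top','side'):
    z=np.load(n+'.npz'); im,d,W=z['im'],z['d'],z['W']
    print(n,'table z',np.nanmedian(W[W[...,2]<0.015][:,2]))
    # lids
    lids=[(342,260),(380,249)] if n=='top' else [(389,238),(395,204)]
    for u,v in lids:
        w=W[v-16:v+17,u-16:u+17].reshape(-1,3); g=im[v-16:v+17,u-16:u+17].reshape(-1,3).astype(int)
        m=(w[:,2]>0.013)&(w[:,2]<0.03); q=w[m]; c,r=cv2.minEnclosingCircle(q[:,:2].astype(np.float32))
        print('lid',np.round(np.median(q,0),4),np.round((q.min(0)+q.max(0))/2,4),np.round(c,4),r,len(q))
    # crate region
    P=W.reshape(-1,3); m=(P[:,2]>0.05)&(P[:,2]<0.3)
    if n=='top':
        v,u=np.mgrid[0:400,0:640]
        for nm,(a,b,c_,e) in dict(crate=(180,295,190,282),carton=(322,394,176,236),tinbig=(255,305,130,182),tinflat=(420,460,222,260),oil=(398,437,160,200)).items():
            w=W[c_:e,a:b].reshape(-1,3); w=w[w[:,2]>(0.05 if nm!='crate' else .03)]
            r=cv2.minAreaRect(w[:,:2].astype(np.float32)); print(nm,np.round(r[0],4),np.round(r[1],4),r[2],np.nanmax(w[:,2]))
    jars={'top':dict(j=(234,232),l1=(211,267),l2=(271,255)),'side':dict(j=(307,278),l1=(333,341),l2=(354,262))}[n]
    for k,(u,v) in jars.items():
        w=W[v-14:v+15,u-14:u+15]; 
        if k!='j':
            q=W[v-6:v+7,u-6:u+7].reshape(-1,3); q=q[np.isfinite(q[:,0])]; c0=q.mean(0); nn=np.linalg.svd(q-c0)[2][2]; nn*=np.sign(nn[2]); print(k,np.round(c0,4),np.round(nn,4),'lean',np.arccos(nn[2]),'yaw',np.arctan2(-nn[1],-nn[0]))
        
    (u,v)=jars['j']; print(np.round(1000*W[v-20:v+21:3,u-20:u+21:3,2]).tolist() if n=='top' else '')
    cv2.imwrite(f'pics/crop_{n}.png',cv2.resize(im[(170 if n=="top" else 180):(290 if n=="top" else 380),(180 if n=="top" else 230):(400 if n=="top" else 420)][...,::-1],None,fx=3 if n=="top" else 3,fy=3,interpolation=cv2.INTER_CUBIC))
E
python3 m.py
```

```text
top table z -0.007620238718092698
lid [ 0.4331 -0.1881  0.021 ] [ 0.44   -0.1898  0.0208] [ 0.4406 -0.1925] 0.04086224362254143 306
lid [ 0.4699 -0.3173  0.021 ] [ 0.4687 -0.3185  0.0214] [ 0.469  -0.3182] 0.032772231847047806 302
crate [0.5    0.1365] [0.2242 0.2928] 12.1232271194458 0.2277270420633808
carton [ 0.6108 -0.2413] [0.1517 0.201 ] 3.4228336811065674 0.07875106571535384
tinbig [0.7632 0.0179] [0.0976 0.0982] 84.84309387207031 0.12653090715979776
tinflat [ 0.4873 -0.511 ] [0.0883 0.0813] 89.49303436279297 0.07142757399703559
oil [ 0.6873 -0.4276] [0.0716 0.0643] 38.384437561035156 0.19649530097688928
l1 [0.4017 0.2036 0.1728] [-0.5296 -0.1155  0.8404] lean 0.5728207705485316 yaw 0.2147639083953037
l2 [0.44   0.0268 0.1723] [-0.4643 -0.1204  0.8775] lean 0.5002137882296739 yaw 0.2537361686680394
[[183.0, 183.0, 187.0, 191.0, 184.0, 188.0, 188.0, 181.0, 181.0, 193.0, 199.0, 170.0, 118.0, 94.0], [187.0, 185.0, 180.0, 182.0, 186.0, 189.0, 193.0, 197.0, 202.0, 205.0, 210.0, 170.0, 130.0, 96.0], [118.0, 199.0, 201.0, 205.0, 211.0, 213.0, 213.0, 208.0, 214.0, 210.0, 209.0, 166.0,
[... 828 characters left out ...]
 175.0, 174.0, 119.0, 125.0, 126.0, 126.0, 118.0, 122.0, 119.0, 96.0], [148.0, 152.0, 157.0, 131.0, 115.0, 62.0, 117.0, 118.0, 117.0, 123.0, 113.0, 118.0, 114.0, 110.0], [169.0, 166.0, 163.0, 143.0, 113.0, 74.0, 119.0, 115.0, 115.0, 113.0, 111.0, 111.0, 110.0, 112.0]]
side table z -0.012081816899472742
lid [ 0.431  -0.1871  0.021 ] [ 0.4313 -0.1891  0.0191] [ 0.4308 -0.1901] 0.034057002514600754 372
lid [ 0.4676 -0.3146  0.0214] [ 0.4672 -0.3196  0.0196] [ 0.4667 -0.3192] 0.03494985029101372 303
l1 [0.4001 0.2158 0.1727] [-0.4335 -0.1335  0.8912] lean 0.47077314522544755 yaw 0.29866952756408893
l2 [0.4428 0.0388 0.1755] [-0.474  -0.0923  0.8756] lean 0.504016664896917 yaw 0.19234762282773715
```

View pics/crop_top.png

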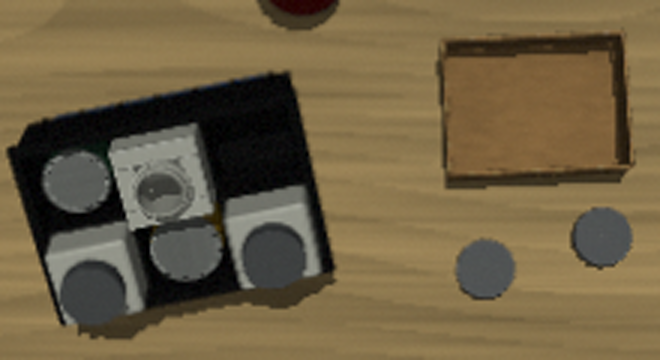

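Close crop: the open jar's mouth is at crop (163,195), the two lids are at (485,268) and (602,236), and the large carton is at the upper right. Now I compute the viewing pose over the jar.

```bash
cat >> h.py <<'E'
from scipy.spatial.transform import Rotation as R
def ray(name,u,v,T=None,c=None):
    c=c or ctrl.calibration(name); k,D=K(c); T=np.array(c['T'] if T is None else T)
    p=cv2.undistortPoints(np.array([[[u,v]]],float),k,D)[0,0]; d=T[:3,:3]@np.array([p[0],-p[1],-1]); return T[:3,3],d/d[-1]
def onz(name,u,v,z):
    o,d=ray(name,u,v); return o+d*(z-o[2])
def jarR(psi,lean=0.5):
    n=np.array([-np.sin(lean)*np.cos(psi),-np.sin(lean)*np.sin(psi),np.cos(lean)])
    y=np.array([-np.sin(psi),np.cos(psi),0]); return np.c_[np.cross(y,n),y,n]
def toolR(psi,lean=0.5,ang=0):   # tool z=-n, y=crate y, then turned ang deg about tool z
    J=jarR(psi,lean); return R.from_matrix(np.c_[-J[:,0],J[:,1],-J[:,2]])*R.from_euler('z',ang,degrees=True)
def need(p,r):  # total delta from the current measured pose
    s=ctrl.get_state(); r0=R.from_quat(s['tcp_rot'])
    v=np.degrees((r*r0.inv()).as_rotvec()); d=1000*(np.array(p)-s['tool_pos'])
    print('turn',np.round(v,2),'shift',np.round(d,1),'q',np.round(s['q'],2))
E
python3 - <<'E'
from h import *
m=onz('top',234.3,235,.209); print('mouth top',m, 'side',onz('side',308,278,.209))
m=(m+onz('side',308,278,.209))/2
s=ctrl.get_state(); T=np.array(ctrl.calibration('wrist')['T']); r0=R.from_quat(s['tcp_rot']).as_matrix()
print('cam in tool',np.round(r0.T@(T[:3,3]-s['tool_pos']),4),np.round(r0.T@T[:3,:3],3).tolist(),ctrl.calibration('wrist'))
need(m+.12*jarR(.215)[:,2],toolR(.215))
E
```

```text
mouth top [0.49486277 0.13090381 0.209     ] side [0.49770174 0.13928637 0.209     ]
cam in tool [ 0.066   0.0003 -0.1655] [[-0.001, 0.971, 0.238], [1.0, 0.0, 0.0], [0.0, 0.238, -0.971]] {'vfov': 70.66250798985098, 'cx': 317.1919469115998, 'cy': 194.54608786680123, 'distortion': array([0.01477464, 0.        , 0.        , 0.        , 0.        ]), 'T': array([[ 0.22248513, -0.94689711, -0.23213407,  0.05771825],
       [ 0.97493521,  0.21576717,  0.05427586,  0.55107462],
       [-0.00130674, -0.23839125,  0.97116832,  0.38370734],
       [ 0.        ,  0.        ,  0.        ,  1.        ]])}
turn [ -0.07 -28.88  24.63] shift [ 318.1 -413.2   96.2] q [ 1.26  0.35  1.65  0.    1.14 -0.08]
```

Call:
apply_moves:
  deltas:
    - [0, -2, 2, 20, -26, 14, 93]
    - [0, -2, 2, 27, -35, 14, 93]
    - [0, -2.5, 2, 27, -35, 14, 93]
    - [0, -2.5, 2, 27, -35, 14, 93]
    - [0, -2.5, 2, 27, -35, 14, 93]
    - [0, -2.5, 2, 27, -35, 14, 93]
    - [0, -2.5, 2, 27, -35, 12, 93]
    - [0, -2.5, 2, 27, -35, 0, 93]

```text
time_s: 1.1
tool_pos: [0.3319, 0.2643, 0.3154]
tcp_rot: [-0.029, 0.986, 0.018, 0.165]
force: [0.8, 1.2, -0.2]
gripper_width: 0.0927
finger_force: 0.0
```

Call:
apply_moves:
  deltas:
    - [0, -2.5, 2, 27, -35, 0, 93]
    - [0, -2.5, 2, 27, -35, 0, 93]
    - [0, -2.5, 2, 27, -35, 0, 93]
    - [0, -2.5, 2, 27, -35, 0, 93]
    - [0, 0, 0, 10, -7, 0, 93]
    - [0, 0, 0, 0, 0, 0, 93]
    - [0, 0, 0, 0, 0, 0, 93]
    - [0, 0, 0, 0, 0, 0, 93]

```text
time_s: 2.1
tool_pos: [0.4486, 0.1192, 0.3147]
tcp_rot: [-0.099, 0.964, 0.027, 0.247]
force: [0.2, -1.1, -0.5]
gripper_width: 0.0935
finger_force: 0.0
```

```bash
python3 - <<'E'
from h import *
im,d,W=cloud('wrist'); np.savez('w1.npz',im=im,d=d,W=W,T=ctrl.calibration('wrist')['T']); cv2.imwrite('pics/w1.png',im[...,::-1])
need([.44,.122,.314],toolR(.215))
E
```

```text
turn [-0.14  0.12  0.52] shift [-8.7  2.9 -0.7] q [ 0.14 -0.15  2.06  0.05  0.73 -1.67]
```

View pics/w1.png

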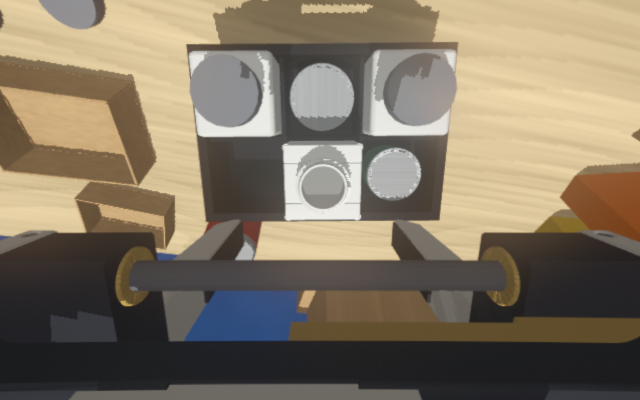

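The wrist view shows the jar mouth at about (323,186) and the square shoulder from (284,142) to (362,220). Next I rectify this into the rim plane and the shoulder plane.

```bash
cat >> h.py <<'E'
def rect(im,c,T,m,psi,dz=0,half=60,sc=4):   # unwarp plane of the jar frame at dz from the rim
    J=jarR(psi); g=np.arange(-half*sc,half*sc)/sc/1000
    X,Y=np.meshgrid(-g,-g)  # rows: +x up ; cols: +y left
    Y,X=np.meshgrid(-g,-g)
    P=m+X[...,None]*J[:,0]+Y[...,None]*J[:,1]+dz*J[:,2]
    k,D=K(c); T=np.array(T); q=(P-T[:3,3])@T[:3,:3]; q=q*[1,-1,-1]
    uv=cv2.projectPoints(q.reshape(-1,1,3),np.zeros(3),np.zeros(3),k,D)[0].reshape(X.shape+(2,)).astype(np.float32)
    return cv2.remap(im,uv[...,0],uv[...,1],cv2.INTER_CUBIC)
E
python3 - <<'E'
from h import *
z=np.load('w1.npz'); im,T,W=z['im'],z['T'],z['W']; c=ctrl.calibration('wrist')
m0=np.array([.497,.135,.209])
J=jarR(.2116)
# plane fit of shoulder & rim & lids from depth, in jar coordinates
Q=(W-m0)@J
for nm,(a,b,e,f) in dict(lidL=(205,250,70,115),lidR=(395,445,70,115)).items():
    w=W[e:f,a:b].reshape(-1,3); w=w[np.isfinite(w[:,0])]; w=w[abs((w-np.median(w,0))@J[:,2])<.006]
    c0=w.mean(0); n=np.linalg.svd(w-c0)[2][2]; n*=np.sign(n[2]); print(nm,'lean',np.arccos(n[2]),'yaw',np.arctan2(-n[1],-n[0]),'jz',np.median((w-m0)@J[:,2]))
w=Q[144:165,286:300]; print('shoulder jz',np.nanmedian(w[...,2]))
r=np.hypot(Q[...,0],Q[...,1]); hz=Q[...,2][(r<.03)&(Q[...,2]>-.012)&(Q[...,2]<.02)]; print(np.histogram(hz,20))
a=rect(im,c,T,m0,.2116,0); b=rect(im,c,T,m0,.2116,-.023)
o=np.hstack([a,b]); 
for x in (240,720): cv2.line(o,(x-6,240),(x+6,240),(255,0,0)); cv2.line(o,(x,234),(x,246),(255,0,0))
cv2.imwrite('pics/rect1.png',cv2.resize(o,(800,400))[...,::-1])
E
```

```text
lidL lean 0.49924238294501916 yaw 0.21496666738352377 jz 0.005494488419656999
lidR lean 0.5047790796215934 yaw 0.20372270767511308 jz 0.005415986508832412
shoulder jz -0.02065944235150176
(array([ 14,  20,  28,  40,  44,  58,  61,  56,  68,  53,  68,  57,  56,
        36,  35,  54, 107, 145,  70,  10]), array([-0.0119841 , -0.01116687, -0.01034964, -0.00953241, -0.00871518,
       -0.00789795, -0.00708072, -0.00626349, -0.00544625, -0.00462902,
       -0.00381179, -0.00299456, -0.00217733, -0.0013601 , -0.00054287,
        0.00027436,  0.0010916 ,  0.00190883,  0.00272606,  0.00354329,
        0.00436052]))
```

View pics/rect1.png

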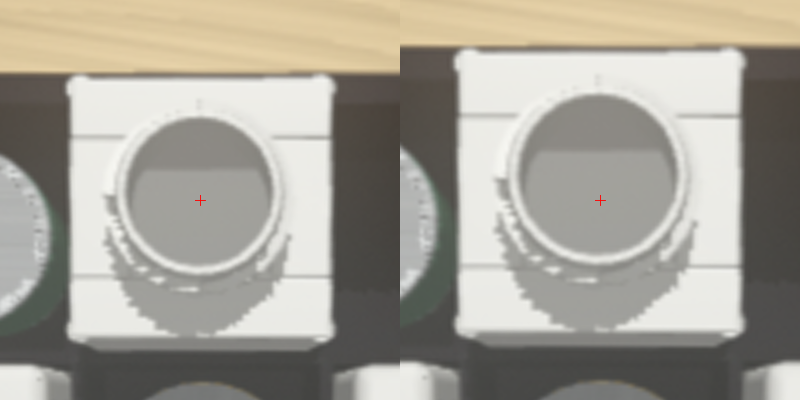

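```bash
cat >> h.py <<'E'
def mouthfit(im,c,T,m,psi,sc=6):
    for _ in range(3):
        a=cv2.cvtColor(rect(im,c,T,m,psi,0,50,sc),cv2.COLOR_RGB2GRAY); a=cv2.GaussianBlur(a,(0,0),3)
        b=(a<190).astype(np.uint8); h=50*sc
        n,l=cv2.connectedComponents(b); comp=(l==l[h,h]).astype(np.uint8)
        cn=max(cv2.findContours(comp,0,1)[0],key=len); hull=cv2.convexHull(cn)
        (cx,cy),(w,hh),ang=cv2.fitEllipse(cn)
        dy=-(cx-h)/sc/1000; dx=-(cy-h)/sc/1000; J=jarR(psi); m=m+dx*J[:,0]+dy*J[:,1]
        print('shift',round(dx*1e3,2),round(dy*1e3,2),'axes',round(w/sc,2),round(hh/sc,2))
    return m
E
python3 - <<'E'
from h import *
z=np.load('w1.npz'); psi=.2116;J=jarR(psi)
m=np.array([.497,.135,.209])+.00245*J[:,2]
m=mouthfit(z['im'],ctrl.calibration('wrist'),z['T'],m,psi); print(m)
for n,u,v in(('top',234.3,235),('side',308,278)): print(n,onz(n,u,v,m[2]))
t=np.load('top.npz')
# edges of crate: yaw from black crate mask
g=t['im'][185:285,175:300].astype(int); 
# lid A, B centroid by colour on z=.021
for n,l in (('top',[(342,260),(380,249)]),('side',[(389,238),(395,204)])):
    im=np.load(n+'.npz')['im']
    for u,v in l:
        p=im[v-15:v+16,u-15:u+16].astype(int); b=((p[...,0]-p[...,2]<12)&(p.max(-1)>60 )).astype(np.uint8)
        k,lab,st,ce=cv2.connectedComponentsWithStats(b); i=lab[15,15]; cc=ce[i]+[u-15,v-15]; print(n,cc,st[i],np.round(onz(n,*cc,.021),4))
need([.432,-.189,.12],R.from_matrix(np.c_[[-.914,.406,0],[.406,.914,0],[0,0,-1.]]))
E
```

```text
shift 2.2 0.31 axes 44.0 44.12
shift 0.0 -0.0 axes 44.0 44.12
shift 0.0 0.0 axes 44.0 44.13
[0.49767408 0.1354621  0.21220482]
top [0.49464481 0.13033335 0.21220482]
side [0.49661233 0.14099104 0.21220482]
top [341.42348754 259.24199288] [  6   5  18  19 281] [ 0.4324 -0.1894  0.021 ]
top [380.52877698 248.53597122] [  7   6  18  19 278] [ 0.4684 -0.3183  0.021 ]
side [389.51324503 236.32450331] [  5   5  22  18 302] [ 0.4312 -0.1869  0.021 ]
side [394.5625     202.21666667] [  5   6  20  15 240] [ 0.4673 -0.3159  0.021 ]
turn [  2.99  29.1  -34.95] shift [ -16.7 -308.1 -194.7] q [ 0.14 -0.15  2.06  0.05  0.73 -1.67]
```

Call:
apply_moves:
  deltas:
    - [0.3, 2.91, -3.5, -1.5, -25, 0, 93]
    - [0.3, 2.91, -3.5, -1.5, -35, 0, 93]
    - [0.3, 2.91, -3.5, -1.5, -40, 0, 93]
    - [0.3, 2.91, -3.5, -1.5, -40, 0, 93]
    - [0.3, 2.91, -3.5, -1.5, -40, 0, 93]
    - [0.3, 2.91, -3.5, -1.5, -40, -20, 93]
    - [0.3, 2.91, -3.5, -1.5, -40, -40, 93]
    - [0.3, 2.91, -3.5, -1.5, -30, -40, 93]

```text
time_s: 3.15
tool_pos: [0.4371, -0.1728, 0.2138]
tcp_rot: [0.149, 0.988, 0.005, 0.05]
force: [0.7, -0.1, -0.2]
gripper_width: 0.0926
finger_force: 0.0
```

Call:
apply_moves:
  deltas:
    - [0.3, 2.91, -3.5, -2, -10, -40, 93]
    - [0.3, 2.91, -3.5, -2.7, -8, -40, 93]
    - [0, 0, 0, 0, 0, -15, 93]
    - [0, 0, 0, 0, 0, 0, 93]
    - [0, 0, 0, 0, 0, 0, 93]
    - [0, 0, 0, 0, 0, 0, 93]
    - [0, 0, 0, 0, 0, 0, 93]
    - [0, 0, 0, 0, 0, 0, 93]

```text
time_s: 4.15
tool_pos: [0.4324, -0.1898, 0.12]
tcp_rot: [0.208, 0.978, -0.0, 0.0]
force: [1.0, 0.2, 0.4]
gripper_width: 0.0932
finger_force: 0.0
```

```bash
python3 - <<'E'
from h import *
T=ctrl.calibration('wrist')['T']; im,d,W=cloud('wrist'); np.savez('w2.npz',im=im,d=d,W=W,T=T); cv2.imwrite('pics/w2.png',im[...,::-1])
need([.432,-.189,.003],R.from_matrix(np.c_[[-.914,.406,0],[.406,.914,0],[0,0,-1.]]))
m=(abs(W[...,2]-.021)<.005)&(np.hypot(W[...,0]-.432,W[...,1]+.189)<.045)
n,l,st,ce=cv2.connectedComponentsWithStats(m.astype(np.uint8)); i=1+st[1:,4].argmax(); print(st[i],ce[i],np.median(W[l==i],0)); (c,r)=cv2.minEnclosingCircle(W[l==i][:,:2].astype(np.float32)); print(c,r)
k=cv2.findContours((l==i).astype(np.uint8),0,1)[0][0]; e=cv2.fitEllipse(k); print(e,onz('wrist',*e[0],.021))
E
```

```text
turn [0.05 0.   0.11] shift [  -0.4    0.8 -116.8] q [-0.51  0.35  1.94 -0.    0.85 -1.66]
[ 286  161   66   65 3334] [318.23335333 193.41961608] [ 0.431034   -0.18803848  0.02042991]
(0.43238967657089233, -0.1886744350194931) 0.03261946514248848
((318.2575378417969, 193.45266723632812), (63.71202087402344, 65.24320983886719), 92.67744445800781) [ 0.43086229 -0.18793116  0.021     ]
```

View pics/w2.png

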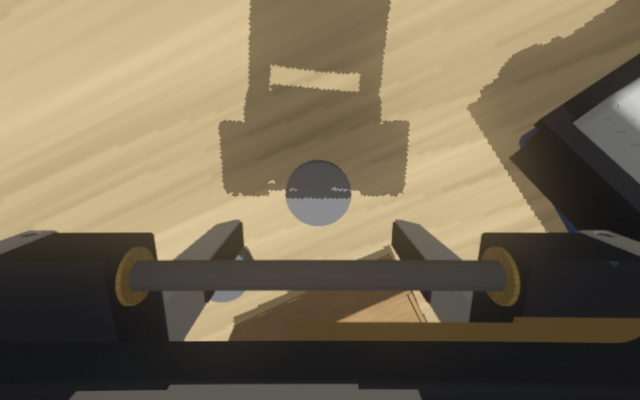

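Call:
apply_moves:
  deltas:
    - [0, 0, 0, -1.4, 1.8, -30, 93]
    - [0, 0, 0, 0, 0, -45, 93]
    - [0, 0, 0, 0, 0, -30, 93]
    - [0, 0, 0, 0, 0, -12, 93]
    - [0, 0, 0, 0, 0, 0, 93]
    - [0, 0, 0, 0, 0, 0, 40]
    - [0, 0, 0, 0, 0, 0, 40]
    - [0, 0, 0, 0, 0, 0, 40]

```text
time_s: 5.2
tool_pos: [0.4312, -0.1881, 0.0032]
tcp_rot: [0.208, 0.978, -0.001, 0.0]
force: [0.1, 0.1, 0.8]
gripper_width: 0.0674
finger_force: 0.0
```

Call:
apply_moves:
  deltas:
    - [0, 0, 0, 0, 0, 0, 40]
    - [0, 0, 0, 0, 0, 0, 40]
    - [0, 0, 0, 0, 0, 0, 40]
    - [0, 0, 0, 0, 0, 30, 40]
    - [0, 0, 0, 0, 0, 50, 40]
    - [0, 0, 0, 0, 0, 50, 40]
    - [0, 0, 0, 0, 0, 50, 40]
    - [0, 0, 0, 0, 0, 0, 40]

```text
time_s: 6.2
tool_pos: [0.4324, -0.1887, 0.1857]
tcp_rot: [0.208, 0.978, -0.001, 0.003]
force: [0.2, 0.1, -0.9]
gripper_width: 0.0631
finger_force: 30.0
```

```bash
python3 - <<'E'
from h import *
m=np.array([.4977,.1355,.2122]); psi=.2116; J=jarR(psi)
T=ctrl.calibration('wrist')['T'];im,d,W=cloud('wrist'); cv2.imwrite('pics/w3.png',im[...,::-1]); np.savez('w3.npz',im=im,d=d,W=W,T=T)
print(ctrl.get_state()['tool_pos'],'n',J[:,2]); need(m+.05*J[:,2],toolR(psi))
E
```

```text
[ 0.43133254 -0.1881581   0.18353685] n [-0.46873249 -0.1006911   0.87758256]
turn [ -2.95 -28.81  35.44] shift [ 42.9 318.6  72.5] q [-0.51  0.25  1.89 -0.    1.   -1.66]
```

View pics/w3.png

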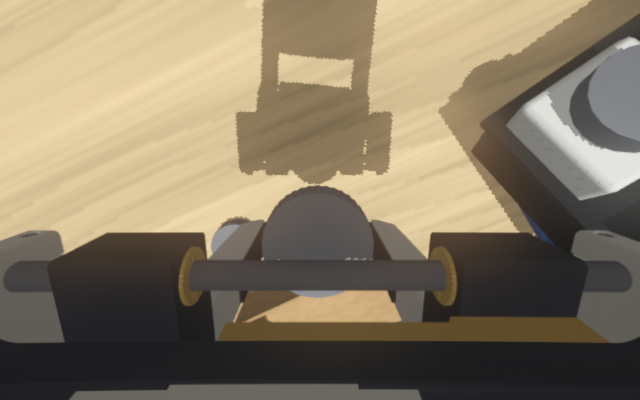

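```bash
python3 - <<'E'
from h import *
z=np.load('w3.npz'); W=z['W'];im=z['im'].astype(int)
s=ctrl.get_state(); r=R.from_quat(s['tcp_rot']).as_matrix(); Q=1000*(W-s['tool_pos'])@r
for v in range(180,262,4): print(v,np.round(Q[v,318],1),im[v,318])
m=(Q[...,2]<-10)&(Q[...,2]>-26)&(abs(Q[...,1])<34)&(Q[...,0]>-20); m[255:]=0; m[:, :255]=0; m[:,380:]=0
k=max(cv2.findContours(m.astype(np.uint8),0,1)[0],key=len)[:,0]
c=ctrl.calibration('wrist'); T=z['T']
pts=[]
for u,v in k:
    if v>248: continue
    o,d=ray('wrist',u,v,T,c); o=1000*(o-s['tool_pos'])@r; d=d@r; pts.append((o+d*((-18-o[2])/d[2]))[:2])
pts=np.array(pts); 
from scipy.optimize import least_squares
f=least_squares(lambda a:np.hypot(*(pts-a[:2]).T)-a[2],[0,0,32],loss='soft_l1'); print(f.x,len(pts),np.median(Q[m][:,2])); print(least_squares(lambda a:np.hypot(*(pts-a).T)-32.3,[0,0],loss='soft_l1').x)
E
```

```text
180 [ -3.2   1.  183.8] [145 126  94]
184 [ -8.4   1.  184. ] [199 178 137]
188 [29.9  0.5 -9.4] [87 77 71]
192 [ 29.4   0.5 -17.2] [89 79 74]
196 [ 27.5   0.5 -18.6] [97 89 85]
200 [ 25.5   0.5 -19.6] [96 89 85]
204 [ 23.5   0.5 -20.4] [95 88 84]
208 [ 21.2   0.5 -20.2] [95 88 85]
212 [ 18.6   0.5 -19.2] [94 87 84]
216 [ 16.3   0.5 -19.4] [93 86 84]
220 [ 14.    0.5 -19.2] [92 85 84]
224 [ 11.5   0.5 -18.9] [90 85 84]
228 [  9.3   0.5 -19.2] [90 84 83]
232 [  6.8   0.5 -18.9] [88 83 83]
236 [  4.6   0.5 -19.6] [87 83 82]
240 [  2.5   0.5 -20.3] [86 82 82]
244 [ -0.1   0.5 -19.8] [84 82 81]
248 [ -3.    0.5 -18.8] [83 80 80]
252 [ -4.6   0.5 -20.6] [83 81 81]
256 [ -7.    0.5 -20.7] [83 81 81]
260 [ 30.3   0.3 -98.5] [67 63 61]
[-2.68683917  0.12297588 33.49972277] 197 -19.524523329574475
[-1.26217868  0.11956066]
```

Call:
apply_moves:
  deltas:
    - [-0.295, -2.88, 3.54, 0, 5, 40, 40]
    - [-0.295, -2.88, 3.54, 0, 20, 40, 40]
    - [-0.295, -2.88, 3.54, 5, 35, 25, 40]
    - [-0.295, -2.88, 3.54, 5, 40, 0, 40]
    - [-0.295, -2.88, 3.54, 5, 45, 0, 40]
    - [-0.295, -2.88, 3.54, 5, 45, 0, 40]
    - [-0.295, -2.88, 3.54, 8, 45, 0, 40]
    - [-0.295, -2.88, 3.54, 8, 40, 0, 40]

```text
time_s: 7.25
tool_pos: [0.4664, 0.0886, 0.2858]
tcp_rot: [-0.041, 0.979, 0.021, 0.197]
force: [0.2, -0.6, -0.0]
gripper_width: 0.0634
finger_force: 30.0
```

Call:
apply_moves:
  deltas:
    - [-0.295, -2.88, 3.54, 5, 30, 0, 40]
    - [-0.295, -2.88, 3.54, 2, 14, 0, 40]
    - [0, 0, 0, 0, 0, -20, 40]
    - [0, 0, 0, 0, 0, -10, 40]
    - [0, 0, 0, 0, 0, 0, 40]
    - [0, 0, 0, 0, 0, 0, 40]
    - [0, 0, 0, 0, 0, 0, 40]
    - [0, 0, 0, 0, 0, 0, 40]

```text
time_s: 8.25
tool_pos: [0.4741, 0.131, 0.258]
tcp_rot: [-0.102, 0.964, 0.026, 0.245]
force: [-0.2, 0.4, -0.5]
gripper_width: 0.0633
finger_force: 30.0
```

```bash
cat >> h.py <<'E'
M=np.array([.4977,.1355,.2122]); PSI=.2116; J=jarR(PSI); N=J[:,2]
def st():
    s=ctrl.get_state(); r=R.from_quat(s['tcp_rot']); q=1000*(s['tool_pos']-M)@J
    zt=-r.as_matrix()[:,2]@J
    print('t',round(s['time_s'],2),'tcp in rim frame mm',np.round(q,2),'axis err',np.round(zt[:2],4),'ang',np.round(np.degrees((toolR(PSI).inv()*r).as_rotvec()[2]),1),'F jar',np.round(s['force']@J,1),'Tq',np.round(s['torque']@J,2),'w',round(1000*s['gripper_width'],1),'q6',round(s['q'][5],2))
E
python3 - <<'E'
from h import *
st(); print(J.round(4).tolist()); need(M+.020*N-.0016*J[:,0],toolR(PSI))
E
```

```text
t 8.25 tcp in rim frame mm [ 0.86  0.6  51.7 ] axis err [ 0.0023 -0.0001] ang 0.1 F jar [-0.4  0.4 -0.4] Tq [ 0.04  0.26 -0.08] w 63.3 q6 -1.65
[[0.858, -0.21, -0.4687], [0.1843, 0.9777, -0.1007], [0.4794, 0.0, 0.8776]]
turn [-0.   -0.13  0.05] shift [ 12.9   2.2 -29. ] q [ 0.16 -0.02  2.09  0.04  0.58 -1.65]
```

Call:
apply_moves:
  deltas:
    - [0, -0.13, 0, 5, 1, -12, 40]
    - [0, 0, 0, 5, 1, -12, 40]
    - [0, 0, 0, 2.9, 0.2, -5, 40]
    - [0, 0, 0, 3.3, 0.7, -6.1, 40]
    - [0, 0, 0, 2.3, 0.5, -4.4, 40]
    - [0, 0, 0, 1.4, 0.3, -2.6, 40]
    - [0, 0, 0, 0.5, 0.1, -0.9, 40]
    - [0, 0, 0, 0, 0, 0, 40]

```text
time_s: 9.25
tool_pos: [0.4943, 0.1349, 0.2147]
tcp_rot: [-0.102, 0.964, 0.026, 0.246]
force: [-0.1, -0.7, -0.5]
gripper_width: 0.0633
finger_force: 30.0
```

```bash
python3 - <<'E'
from h import *
st()
T=ctrl.calibration('wrist')['T'];im,d,W=cloud('wrist'); cv2.imwrite('pics/w4.png',im[...,::-1])
E
```

```text
t 9.25 tcp in rim frame mm [-1.78  0.1   3.85] axis err [0.0005 0.0003] ang 0.0 F jar [-0.4 -0.7 -0.3] Tq [0.01 0.24 0.  ] w 63.3 q6 -1.66
```

View pics/w4.png

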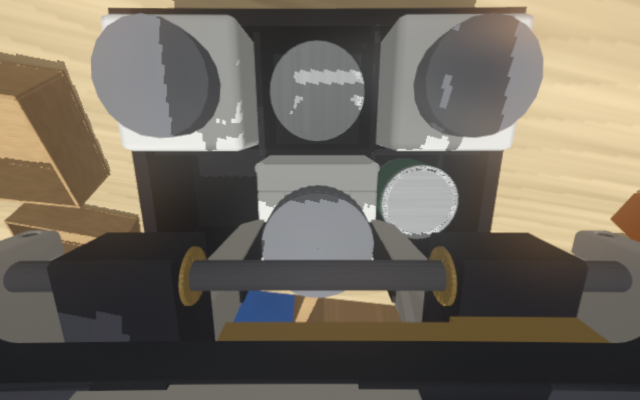

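The lid (318,240) is centred over the jar body (258–378). Descending gently.

Call:
apply_moves:
  deltas:
    - [0, 0, 0, 0.47, 0.1, -0.88, 40]
    - [0, 0, 0, 0.47, 0.1, -0.88, 40]
    - [0, 0, 0, 0.47, 0.1, -0.88, 40]
    - [0, 0, 0, 0.47, 0.1, -0.88, 40]
    - [0, 0, 0, 0.47, 0.1, -0.88, 40]
    - [0, 0, 0, 0, 0, 0, 40]
    - [0, 0, 0, 0, 0, 0, 40]
    - [0, 0, 0, 0, 0, 0, 40]

```text
time_s: 10.3
tool_pos: [0.4967, 0.1354, 0.2103]
tcp_rot: [-0.102, 0.964, 0.026, 0.246]
force: [0.6, -0.9, -1.3]
gripper_width: 0.0633
finger_force: 30.0
```

```bash
python3 -c "
from h import *
st()"
```

```text
t 10.3 tcp in rim frame mm [-1.82  0.1  -1.21] axis err [0.0006 0.0003] ang 0.0 F jar [-0.2 -1.  -1.4] Tq [ 0.08  0.3  -0.04] w 63.3 q6 -1.66
```

Call:
apply_moves:
  deltas:
    - [0, 0, 0, 0.47, 0.1, -0.88, 40]
    - [0, 0, 0, 0.47, 0.1, -0.88, 40]
    - [0, 0, 0, 0.47, 0.1, -0.88, 40]
    - [0, 0, 0, 0, 0, 0, 40]
    - [0, 0, 0, 0, 0, 0, 40]
    - [0, 0, 0, 0, 0, 0, 40]
    - [0, 0, 0, 0, 0, 0, 40]
    - [0, 0, 0, 0, 0, 0, 40]

```text
time_s: 11.3
tool_pos: [0.4981, 0.1357, 0.2076]
tcp_rot: [-0.102, 0.964, 0.026, 0.246]
force: [-0.3, 0.3, -0.2]
gripper_width: 0.0632
finger_force: 30.0
```

```bash
python3 -c "
from h import *
st()"
```

```text
t 11.3 tcp in rim frame mm [-1.85  0.08 -4.24] axis err [0.0007 0.0003] ang 0.0 F jar [-0.3  0.4 -0. ] Tq [ 0.03  0.28 -0.03] w 63.2 q6 -1.66
```

Call:
apply_moves:
  deltas:
    - [0, 0, 0, 0.47, 0.1, -0.88, 40]
    - [0, 0, 0, 0.47, 0.1, -0.88, 40]
    - [0, 0, 0, 0.47, 0.1, -0.88, 40]
    - [0, 0, 0, 0, 0, 0, 40]
    - [0, 0, 0, 0, 0, 0, 40]
    - [0, 0, 0, 0, 0, 0, 40]
    - [0, 0, 0, 0, 0, 0, 40]
    - [0, 0, 0, 0, 0, 0, 40]

```text
time_s: 12.3
tool_pos: [0.4995, 0.136, 0.205]
tcp_rot: [-0.102, 0.964, 0.026, 0.246]
force: [0.3, 0.3, -0.1]
gripper_width: 0.063
finger_force: 30.0
```

```bash
python3 -c "
from h import *
st()"
```

```text
t 12.3 tcp in rim frame mm [-1.82  0.1  -7.24] axis err [0.0006 0.0003] ang 0.0 F jar [ 0.3  0.2 -0.3] Tq [-0.01  0.28  0.01] w 63.0 q6 -1.66
```

Call:
apply_moves:
  deltas:
    - [0, 0, 0, 0.47, 0.1, -0.88, 40]
    - [0, 0, 0, 0.47, 0.1, -0.88, 40]
    - [0, 0, 0, 0.47, 0.1, -0.88, 40]
    - [0, 0, 0, 0, 0, 0, 40]
    - [0, 0, 0, 0, 0, 0, 40]
    - [0, 0, 0, 0, 0, 0, 40]
    - [0, 0, 0, 0, 0, 0, 40]
    - [0, 0, 0, 0, 0, 0, 40]

```text
time_s: 13.3
tool_pos: [0.5006, 0.1362, 0.2034]
tcp_rot: [-0.102, 0.964, 0.026, 0.246]
force: [-18.6, -4.5, 21.3]
gripper_width: 0.0633
finger_force: 30.0
```

```bash
python3 -c "
from h import *
st()"
```

```text
t 13.3 tcp in rim frame mm [-1.61  0.11 -9.2 ] axis err [0.0001 0.0003] ang 0.0 F jar [-6.6 -0.5 27.9] Tq [-0.14  1.23  0.06] w 63.3 q6 -1.66
```

Call:
apply_moves:
  deltas:
    - [0, 0, 0, 0, 0, 0, 80]
    - [0, 0, 0, 0, 0, 0, 80]
    - [0, 0, 0, 0.9, 0.2, 1.65, 80]
    - [0, 0, 0, 0, 0, 0, 80]
    - [0, 0, 0, 0, 0, 0, 40]
    - [0, 0, 0, 0, 0, 0, 40]
    - [0, 0, 0, 0, 0, 0, 40]
    - [0, 0, 0, 0, 0, 0, 40]

```text
time_s: 14.3
tool_pos: [0.5018, 0.1365, 0.2039]
tcp_rot: [-0.102, 0.964, 0.026, 0.246]
force: [-0.6, -0.1, -0.9]
gripper_width: 0.0635
finger_force: 30.0
```

```bash
python3 -c "
from h import *
st()"
```

```text
t 14.3 tcp in rim frame mm [-0.26  0.07 -9.27] axis err [0.0007 0.0003] ang 0.0 F jar [-0.9  0.  -0.5] Tq [-0.    0.23 -0.01] w 63.5 q6 -1.66
```

Call:
apply_moves:
  deltas:
    - [4.69, 1.01, -8.78, 0.42, 0.09, -0.78, 40]
    - [4.69, 1.01, -8.78, 0.42, 0.09, -0.78, 40]
    - [4.69, 1.01, -8.78, 0.42, 0.09, -0.78, 40]
    - [0, 0, 0, 0, 0, 0, 40]
    - [0, 0, 0, 0, 0, 0, 40]
    - [0, 0, 0, 0, 0, 0, 40]
    - [0, 0, 0, 0, 0, 0, 40]
    - [0, 0, 0, 0, 0, 0, 40]

```text
time_s: 15.3
tool_pos: [0.5031, 0.1367, 0.2016]
tcp_rot: [0.151, 0.957, 0.089, 0.23]
force: [0.4, -0.5, 0.4]
gripper_width: 0.0634
finger_force: 30.0
```

```bash
python3 -c "
from h import *
st()"
```

```text
t 15.3 tcp in rim frame mm [ -0.23   0.09 -11.92] axis err [ 0.0008 -0.0002] ang 30.0 F jar [ 0.5 -0.6  0.2] Tq [ 0.01  0.28 -0.01] w 63.4 q6 -1.14
```

Call:
apply_moves:
  deltas:
    - [4.69, 1.01, -8.78, 0.42, 0.09, -0.78, 40]
    - [4.69, 1.01, -8.78, 0.42, 0.09, -0.78, 40]
    - [0, 0, 0, 0, 0, 0, 40]
    - [0, 0, 0, 0, 0, 0, 40]
    - [0, 0, 0, 0, 0, 0, 40]
    - [0, 0, 0, 0, 0, 0, 40]
    - [0, 0, 0, 0, 0, 0, 40]
    - [0, 0, 0, 0, 0, 0, 40]

```text
time_s: 16.3
tool_pos: [0.5039, 0.1369, 0.2001]
tcp_rot: [0.315, 0.916, 0.128, 0.211]
force: [-0.6, 0.1, 0.3]
gripper_width: 0.063
finger_force: 30.0
```

```bash
python3 -c "
from h import *
st()"
```

```text
t 16.3 tcp in rim frame mm [ -0.25   0.1  -13.7 ] axis err [ 0.0008 -0.0005] ang 50.0 F jar [-0.3  0.3  0.5] Tq [-0.07  0.27  0.03] w 63.0 q6 -0.79
```

Call:
apply_moves:
  deltas:
    - [4.69, 1.01, -8.78, 0.42, 0.09, -0.78, 40]
    - [4.69, 1.01, -8.78, 0.42, 0.09, -0.78, 40]
    - [0, 0, 0, 0, 0, 0, 40]
    - [0, 0, 0, 0, 0, 0, 40]
    - [0, 0, 0, 0, 0, 0, 40]
    - [0, 0, 0, 0, 0, 0, 40]
    - [0, 0, 0, 0, 0, 0, 40]
    - [0, 0, 0, 0, 0, 0, 40]

```text
time_s: 17.3
tool_pos: [0.5047, 0.1371, 0.1985]
tcp_rot: [0.469, 0.848, 0.163, 0.186]
force: [-1.0, -0.8, -0.1]
gripper_width: 0.0631
finger_force: 30.0
```

```bash
python3 -c "
from h import *
st()"
```

```text
t 17.3 tcp in rim frame mm [ -0.25   0.09 -15.5 ] axis err [ 0.0007 -0.0008] ang 70.1 F jar [-1.1 -0.6  0.5] Tq [-0.11  0.34  0.09] w 63.1 q6 -0.44
```

Call:
apply_moves:
  deltas:
    - [4.69, 1.01, -8.78, 0.42, 0.09, -0.78, 40]
    - [0, 0, 0, 0, 0, 0, 40]
    - [0, 0, 0, 0, 0, 0, 40]
    - [0, 0, 0, 0, 0, 0, 40]
    - [0, 0, 0, 0, 0, 0, 40]
    - [0, 0, 0, 0, 0, 0, 40]
    - [0, 0, 0, 0, 0, 0, 40]
    - [0, 0, 0, 0, 0, 0, 40]

```text
time_s: 18.3
tool_pos: [0.5054, 0.1372, 0.1983]
tcp_rot: [0.541, 0.804, 0.179, 0.172]
force: [-3.4, -2.2, 7.6]
gripper_width: 0.0632
finger_force: 30.0
```

```bash
python3 -c "
from h import *
st()"
```

```text
t 18.3 tcp in rim frame mm [  0.24   0.05 -15.96] axis err [-0.0004 -0.0007] ang 80.0 F jar [ 0.3 -1.4  8.5] Tq [-0.15  0.36  0.41] w 63.2 q6 -0.27
```

Call:
apply_moves:
  deltas:
    - [2.35, 0.5, -4.39, 0.2, 0.04, -0.38, 40]
    - [2.35, 0.5, -4.39, 0, 0, 0, 40]
    - [0, 0, 0, 0, 0, 0, 40]
    - [0, 0, 0, 0, 0, 0, 40]
    - [0, 0, 0, 0, 0, 0, 40]
    - [0, 0, 0, 0, 0, 0, 40]
    - [0, 0, 0, 0, 0, 0, 40]
    - [0, 0, 0, 0, 0, 0, 40]

```text
time_s: 19.3
tool_pos: [0.5056, 0.1373, 0.1978]
tcp_rot: [0.608, 0.754, 0.193, 0.156]
force: [-2.8, 0.2, 6.1]
gripper_width: 0.0632
finger_force: 30.0
```

```bash
python3 -c "
from h import *
st()"
```

```text
t 19.3 tcp in rim frame mm [  0.25   0.13 -16.51] axis err [-0.0008 -0.001 ] ang 89.9 F jar [0.5 0.8 6.6] Tq [0.08 0.31 0.73] w 63.2 q6 -0.1
```

Call:
apply_moves:
  deltas:
    - [2.35, 0.5, -4.39, 0.2, 0.04, -0.38, 40]
    - [2.35, 0.5, -4.39, 0.2, 0.04, -0.38, 40]
    - [2.35, 0.5, -4.39, 0, 0, 0, 40]
    - [0, 0, 0, 0, 0, 0, 40]
    - [0, 0, 0, 0, 0, 0, 40]
    - [0, 0, 0, 0, 0, 0, 40]
    - [0, 0, 0, 0, 0, 0, 40]
    - [0, 0, 0, 0, 0, 0, 40]

```text
time_s: 20.3
tool_pos: [0.5061, 0.1374, 0.197]
tcp_rot: [0.701, 0.668, 0.212, 0.129]
force: [-2.0, 0.2, 5.3]
gripper_width: 0.063
finger_force: 30.0
```

```bash
python3 -c "
from h import *
st()"
```

```text
t 20.3 tcp in rim frame mm [  0.24   0.13 -17.47] axis err [-0.0013 -0.0013] ang 104.9 F jar [0.8 0.7 5.6] Tq [0.1  0.08 0.75] w 63.0 q6 0.16
```

Call:
apply_moves:
  deltas:
    - [0, 0, 0, 0, 0, 0, 85]
    - [0, 0, 0, 0, 0, 0, 85]
    - [0, 0, 0, -4.7, -1, 8.8, 85]
    - [0, 0, 0, -14, -3, 26, 93]
    - [0, 0, 0, -18.7, -4, 35, 93]
    - [0, 0, 0, -18.7, -4, 35, 93]
    - [0, 0, 0, 0, 0, 0, 93]
    - [0, 0, 0, 0, 0, 0, 93]

```text
time_s: 21.3
tool_pos: [0.4495, 0.1253, 0.301]
tcp_rot: [0.703, 0.667, 0.212, 0.128]
force: [0.0, 0.1, 0.3]
gripper_width: 0.0933
finger_force: 0.0
```

```bash
python3 - <<'E'
from h import *
st()
T=ctrl.calibration('wrist')['T'];im,d,W=cloud('wrist'); cv2.imwrite('pics/w5.png',im[...,::-1])
Q=1000*(W-M)@J
def disk(cx,cy,r=24):
    m=np.hypot(Q[...,0]-cx,Q[...,1]-cy)<r; z=Q[...,2][m]; z=z[np.isfinite(z)]; z=z[(z>-10)&(z<25)]; 
    if len(z)<50: return print('few',cx,cy,len(z))
    P=Q[m&(Q[...,2]>-10)&(Q[...,2]<25)]; A=np.c_[P[:,:2]-[cx,cy],np.ones(len(P))]; s=np.linalg.lstsq(A,P[:,2],rcond=None)[0]
    print((cx,cy),'z med',np.median(z).round(2),'tilt',s[:2].round(3),'n',len(z))
disk(0,0); disk(-92,92,15); disk(-92,-92,15)
E
```

```text
t 21.3 tcp in rim frame mm [ -0.66   0.12 101.57] axis err [-0.0001 -0.0013] ang 105.1 F jar [0.1 0.1 0.2] Tq [-0.1   0.37  0.04] w 93.3 q6 0.18
(0, 0) z med 2.95 tilt [-0.002 -0.002] n 1876
(-92, 92) z med 2.99 tilt [-0.002  0.005] n 888
(-92, -92) z med 2.92 tilt [-0.004 -0.001] n 520
```

View pics/w5.png

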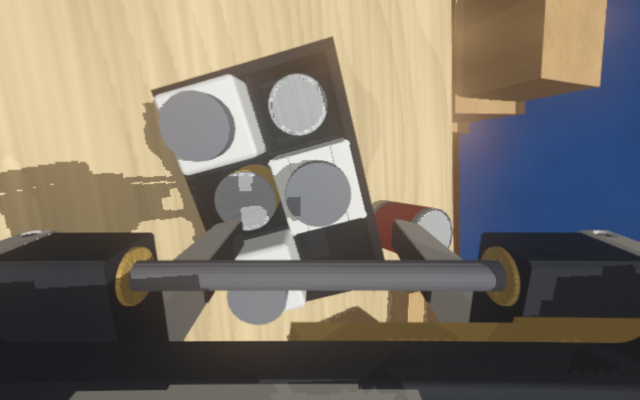

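Picture: the lid on the jar (318,193) lies level with the neighbours' lids. Its top is at +2.95 mm against 2.99 and 2.92, with no tilt, so it is home. Now for the other lid.

```bash
python3 - <<'E'
from h import *
a=np.radians(-75); y=[np.cos(a),np.sin(a),0]; x=np.cross(y,[0,0,-1])
need([.4673,-.3165,.12],R.from_matrix(np.c_[x,y,[0,0,-1]]))
E
```

```text
turn [ 12.29  27.94 -70.46] shift [  17.8 -441.8 -180.5] q [ 0.15 -0.13  2.07  0.04  0.7   0.18]
```

Call:
apply_moves:
  deltas:
    - [1.024, 2.328, -5.872, 0, -20, 0, 93]
    - [1.024, 2.328, -5.872, 1.5, -35, 0, 93]
    - [1.024, 2.328, -5.872, 1.5, -40, 0, 93]
    - [1.024, 2.328, -5.872, 1.5, -40, 0, 93]
    - [1.024, 2.328, -5.872, 1.5, -40, 0, 93]
    - [1.024, 2.328, -5.872, 1.5, -40, 0, 93]
    - [1.024, 2.328, -5.872, 1.5, -40, 0, 93]
    - [1.024, 2.328, -5.872, 1.5, -40, -10, 93]

```text
time_s: 22.35
tool_pos: [0.4603, -0.1712, 0.2904]
tcp_rot: [0.941, 0.327, 0.075, 0.046]
force: [0.4, 0.1, 0.9]
gripper_width: 0.0931
finger_force: 0.0
```

Call:
apply_moves:
  deltas:
    - [1.024, 2.328, -5.872, 1.5, -40, -35, 93]
    - [1.024, 2.328, -5.872, 1.5, -40, -40, 93]
    - [1.024, 2.328, -5.872, 1.5, -40, -40, 93]
    - [1.024, 2.328, -5.872, 2.3, -26.8, -40, 93]
    - [0, 0, 0, 0, 0, -15.5, 93]
    - [0, 0, 0, 0, 0, 0, 93]
    - [0, 0, 0, 0, 0, 0, 93]
    - [0, 0, 0, 0, 0, 0, 93]

```text
time_s: 23.35
tool_pos: [0.4675, -0.3163, 0.1223]
tcp_rot: [0.991, 0.131, 0.001, 0.001]
force: [0.2, 0.4, 0.2]
gripper_width: 0.0933
finger_force: 0.0
```

```bash
python3 - <<'E'
from h import *
a=np.radians(-75); y=[np.cos(a),np.sin(a),0]; x=np.cross(y,[0,0,-1])
T=ctrl.calibration('wrist')['T'];im,d,W=cloud('wrist')
m=(abs(W[...,2]-.021)<.006)&(np.hypot(W[...,0]-.4673,W[...,1]+.3165)<.045)
n,l,s,ce=cv2.connectedComponentsWithStats(m.astype(np.uint8)); i=1+s[1:,4].argmax(); k=cv2.findContours((l==i).astype(np.uint8),0,1)[0]; k=max(k,key=len); e=cv2.fitEllipse(k); p=onz('wrist',*e[0],.021); print(e,p)
need([p[0],p[1],.003],R.from_matrix(np.c_[x,y,[0,0,-1]]))
E
```

```text
((319.5025634765625, 192.4029998779297), (63.44322204589844, 64.80760955810547), 88.77565002441406) [ 0.47012674 -0.31785823  0.021     ]
turn [ 0.14  0.13 -0.05] shift [   2.7   -1.5 -119.1] q [-0.68  0.49  1.7  -0.    0.94  0.63]
```

Call:
apply_moves:
  deltas:
    - [0, 0, 0, 2.7, -1.5, -30, 93]
    - [0, 0, 0, 0, 0, -45, 93]
    - [0, 0, 0, 0, 0, -32, 93]
    - [0, 0, 0, 0, 0, -12, 93]
    - [0, 0, 0, 0, 0, 0, 93]
    - [0, 0, 0, 0, 0, 0, 40]
    - [0, 0, 0, 0, 0, 0, 40]
    - [0, 0, 0, 0, 0, 0, 40]

```text
time_s: 24.4
tool_pos: [0.4699, -0.3181, 0.0025]
tcp_rot: [0.991, 0.131, 0.001, 0.001]
force: [0.2, 0.9, -1.1]
gripper_width: 0.0675
finger_force: 0.0
```

Call:
apply_moves:
  deltas:
    - [0, 0, 0, 0, 0, 0, 40]
    - [0, 0, 0, 0, 0, 0, 40]
    - [0, 0, 0, 0, 0, 0, 40]
    - [0, 0, 0, 0, 0, 30, 40]
    - [0, 0, 0, 0, 0, 50, 40]
    - [0, 0, 0, 0, 0, 50, 40]
    - [0, 0, 0, 0, 0, 20, 40]
    - [0, 0, 0, 0, 0, 0, 40]

```text
time_s: 25.4
tool_pos: [0.4701, -0.3183, 0.153]
tcp_rot: [0.991, 0.131, 0.001, 0.002]
force: [0.5, 1.0, -1.8]
gripper_width: 0.0636
finger_force: 30.0
```

Call:
apply_moves:
  deltas:
    - [0, 0, 0, 27, 15, 0, 40]
    - [0, 0, 0, 40, 22, 0, 40]
    - [0, 0, 0, 40, 22, 0, 40]
    - [0, 0, 0, 32, 18, 0, 40]
    - [0, 0, 0, 0, 0, 0, 40]
    - [0, 0, 0, 0, 0, -40, 40]
    - [0, 0, 0, 0, 0, -45, 40]
    - [0, 0, 0, 0, 0, -30, 40]

```text
time_s: 26.4
tool_pos: [0.6064, -0.241, 0.0335]
tcp_rot: [0.991, 0.13, -0.001, -0.0]
force: [0.5, -0.3, -0.5]
gripper_width: 0.0634
finger_force: 30.0
```

Call:
apply_moves:
  deltas:
    - [0, 0, 0, 0, 0, -15, 40]
    - [0, 0, 0, 0, 0, 0, 40]
    - [0, 0, 0, 0, 0, 0, 85]
    - [0, 0, 0, 0, 0, 0, 85]
    - [0, 0, 0, 0, 0, 30, 85]
    - [0, 0, 0, 0, 0, 50, 85]
    - [0, 0, 0, 0, 0, 60, 85]
    - [0, 0, 0, 0, 0, 60, 85]

```text
time_s: 27.4
tool_pos: [0.6086, -0.2409, 0.2247]
tcp_rot: [0.991, 0.131, 0.001, 0.001]
force: [0.1, 0.7, 0.7]
gripper_width: 0.085
finger_force: 0.0
```

```bash
python3 - <<'E'
from h import *
im,d,W=cloud('wrist')
w=W.reshape(-1,3); w=w[(abs(w[:,2]-.025)<.005)]; w=w[(abs(w[:,0]-.611)<.07)&(abs(w[:,1]+.241)<.095)]; print('lid in carton',np.median(w,0),len(w))
im2,d,W=cloud('top'); w=W.reshape(-1,3); w=w[np.hypot(w[:,0]-.4,w[:,1]+.2)<.14]; print('top check lids left on table',np.sum((w[:,2]>.015)&(w[:,2]<.03)))
cv2.imwrite('pics/end.png',np.hstack([im[60:260,150:500],im2[100:300,170:470]])[...,::-1]); st()
E
```

```text
lid in carton [ 0.60792049 -0.24162541  0.02448392] 2085
top check lids left on table 0
t 27.5 tcp in rim frame mm [  36.43 -393.02    0.66] axis err [0.4702 0.0091] ang 171.8 F jar [ 0.2 -1.3 -0.2] Tq [-0.01  0.17  0.03] w 84.8 q6 0.86
```

View pics/end.png

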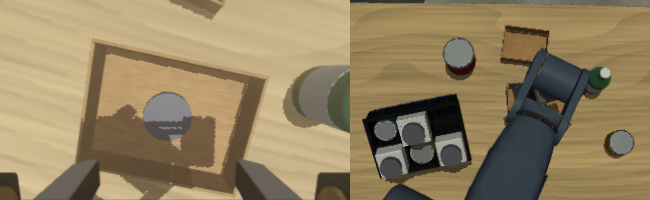

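The other lid lies flat in the large carton (166,116). The jar's lid is on at (413,132), and the tins and the bottle have not moved.

```bash
python3 -c "
from workcell import ctrl
print(ctrl.hand_in())"
```

```text
the job is handed in; nothing more can be done
None
```

The job is handed in (no verdict was returned): the first lid I tried screwed fully home on the jar, its top level with the two neighbouring lidded jars, so the other lid went into the large carton without being tried on the jar, and the tins and bottle were left standing where they were.

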